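# Start up the dough sheeter

### The arm

A 6-joint arm with a two-finger parallel gripper is mounted at the origin on a cart in front of the work surface, level with it; the furniture and walls round the work are solid. World frame = base frame: x ahead of the robot, y to its left, z up, the work surface at z = 0. Lengths are in m, angles in rad, forces in N, time in s.
With the tool pointing down it reaches from about 0.375 to 0.9 m from the base axis. Payload 3.1 kg.
Tool frame: the origin (TCP) lies midway between the tips of the shut fingers; the grasp point (between the pads) lies 19 mm behind it; z points along the fingers, y is the line along which they close (so a half turn about z gives the same grasp; the last joint's range is limited). The gripper opens to 87 mm and grips with 3 to 60 N. Pads are 19 mm wide; open, the fingers measure 117 mm over their backs; the gripper's body (75 mm by 190 mm) begins 51 mm behind the grasp point.
Start: joints at [-1.333, 0.527, 1.433, -0, 1.181, -0.178], TCP at [0.253, -0.571, 0.223] pointing down, gripper open.
Joint ranges: [-3.08, 3.08], [-0.75, 2.2], [0.22, 2.44], [-1.43, 4.57], [0, 2.65], [-2.85, 2.85]. Speed limits (rad/s): [2.79, 2.79, 3.14, 3.14, 3.14, 3.14].

### API

Orientations are given as a unit quaternion [x, y, z, w].
In Python, from rig import status, imaging, order gives the robot as it stands.
- The arm moves only by the tool arm_command, never from a script. Its argument "deltas" is one flat list of numbers, 5 for each row, row after row: the opening, from -1 (shut) to 1 (fully open), so that 0 is half open, then the shift along the tool's x, y, z in m, then the turn about the tool's z in rad. In form: [gripper, tx, ty, tz, roll, gripper, tx, ty, tz, roll, ...]. A call has 1 to 12 rows; each row shifts and turns the commanded pose from where the row before left it, along the tool's axes as they then stand; what a row does not reach is not made up. A row lasts 1/8 s, in which the tool goes at most 62.5 mm and 10.7 degrees, less where a joint would pass 70% of its speed; a pose out of reach is approached as far as the arm can. A call with a gripper value outside its range is refused whole. The fingers move at their own pace and stop on an object; "newtons" is the grip in N (left out, the last holds). Time passes only in rows, so rows that do not move let the fingers close. It gives the time, the measured TCP pose, the force, the opening and the grip force at its end, in the units of the state.
- status.get_obs(): the state, without advancing time (a new reading comes with each control period).
- imaging.camera(name): name is "side" or "top" or "wrist"; returns (picture, depth): 480x640x3 uint8, red, green, blue; 480x640 float32, m along the optical axis (not along the pixel's ray), 0 where there is no reading.
- imaging.camera_params(name): a dict with "intrinsics" (3x3 intrinsics, pixels), "camera_from_world" (4x4, takes a point from world to camera coordinates). Camera axes: x right, y up, looking along -z (the intrinsics and any distortion apply to the point x, -y, -z); pixel columns grow to the right and rows downward; lengths in m; the calibration is good to about 2 mm. The wrist camera is an equidistant fisheye: a pixel r from the principal point sees the ray r / f radians off the axis. A picture is of the moment at which its call begins: read the wrist's pose just before it. camera_params takes no time and is no camera call; for the wrist camera it gives the pose at the moment of the call.
- order.hand_in(): hands the job in; it is judged then, once.
The state is a dict: "time": time; "q": joint angles; "joint_velocities": joint speeds; "joint_torque": joint torques, N m; "position": TCP position; "tool_rot": TCP orientation; "ft_force": force on the tool from outside, world axes, zero at the start; "moment": the same for the moment, N m; "grip_width": finger opening in m; "grip_force": force on a finger pad.
Only numpy, scipy, OpenCV 4.12 (cv2) and the standard library are available. Lean on these libraries where they do the work, as an engineer would, in place of code of your own. Each camera call takes 0.05 s, during which the arm holds its last target. There are 200 camera calls.

### The job

Start up the dough sheeter, touching it with the fingertips only: push its raised wire guard down until it is fully shut, then flip the black mains rocker to on (press down its raised half, the one with the white bar), and after that press the round green start key in until it stays in, so that the red stop key comes up. The safety circuit needs this order: guard, mains, start. Leave the guard shut and both switches on, pick nothing up, and leave the butter, the cutter ring and the yellow-capped jar standing where they are.

Things in the scene. Friction and masses are not known exactly. Their poses are not given: they have to be found in the camera images.
- sheeter: Bench dough sheeter, white housings with two white rolls between them, 220 deep (x) x 350 wide (y) x 170 high without guard; fixed. Origin: under its centre, on the worktop. x points to its back, y to its left (seen from its front), z up. The housing on its right (y -190 to -80, x -108 to 108, flat top at z 170) carries the two switch plates; the rolls and the guard lie between y -80 and 120.
- guard (a joint): Angle of the wire guard over the rolls, rad: 0 fully shut (level, against its stop), grows as it opens upward, at most 1.2; starts about 0.55 to 0.95. It turns about the line through point guard_hinge along the sheeter's y. The hinge is stiff (0.45 N m): the guard stays where it is left, and needs about 2 N at its push bar to go down.
- guard_hinge (a point): On the guard's hinge line, at the middle of the guard's width, 184 above the worktop, at the back; fixed to the sheeter, same axes as sheeter.
- guard_bar (a point): Centre of the upper face of the guard's push bar: flat black plastic bar with a thin yellow line, 30 wide x 190 long (along the sheeter's y) x 9 thick, along the guard's free edge, its middle 178 from the hinge line. Moves with the guard; its own z is square to the bar's upper face. With the guard shut the bar lies level, its top 188.5 above the worktop.
- mains_plate: Aluminium switch plate, 94 (x) x 96 (y) x 4 thick, with the black mains rocker; lies on top of the right-hand housing, at its front or at its back end (it changes places with the starter plate). Origin: centre of its underside, 170 above the worktop. Axes parallel to the sheeter's.
- mains_rocker (a joint): Angle of the mains rocker, rad: 0 off (start), 0.4 on. Snap action: it springs back if let go before the middle (0.2) and snaps over by itself past it; about 4 N at point rocker_on starts it.
- rocker_on (a point): Press point on the rocker's on half (short white bar, towards the sheeter's +y; the off half has a white ring), 16 from the pivot, which runs along the sheeter's x over the plate's centre. Rocker 30 (x) x 48 (y). Off: this half slopes up outwards at 0.4 rad, the point about 16.5 above the plate's underside; on: level, about 10.5 (3.5 above the bezel). Moves with the rocker.
- starter_plate: Aluminium switch plate like the mains plate (94 x 96 x 4), with the round green start key (at y +23) and the red stop key (at y -23), 46 apart; at the other end of the housing's top. Origin: centre of its underside, 170 above the worktop. Axes parallel to the sheeter's.
- start_key (a joint): Travel of the green start key, m: 0 out (start), 0.007 fully in. Latching: it springs out if let go before half way and snaps in and stays past it; about 4 N moves it.
- start_top (a point): Centre of the top of the round green start key, 30 diameter; out, it stands 18.5 above the plate's underside, latched in 11.5 (4.5 above its steel collar). Moves with the key.
- stop_key (a joint): Rise of the red stop key, m: 0 in (start), 0.007 out. It is coupled to the green key: it comes out as the green one goes in, and pressing it pushes the green one out again.
- stop_top (a point): Centre of the top of the round red stop key, 32 diameter; 16 above the plate's underside when in, 23 when out. Moves with the key.
- cutter: Bystander: plain round metal cutter ring, 71 diameter x 30 high, loose, in front of the sheeter. Origin: centre of its underside.
- butter: Bystander: wrapped block of butter, 33 x 120 x 32, loose, right of the sheeter. Origin: centre of its underside.
- turmeric: Bystander: jar with yellow cap, 59 diameter x 125 high, loose, right of the sheeter. Origin: centre of its underside.

How it is judged:
On the way, in this order (a step that is already met when the one before it is completed fails the run):
1. the wire guard is pushed fully shut (value of joint guard below 0.04 rad and value of joint mains_rocker below 0.1 rad and value of joint start_key below 0.002 m), for 0.2 s.
2. the mains rocker is on, with the guard shut and the start key not yet in (value of joint mains_rocker above 0.34 rad and value of joint guard below 0.05 rad and value of joint start_key below 0.002 m), for 0.2 s.
3. the green start key is in, with the guard shut and the mains on (value of joint start_key above 0.0058 m and value of joint mains_rocker above 0.34 rad and value of joint guard below 0.05 rad), for 0.2 s.
At the end, for the whole second after the job is handed in: Guard shut (within 0.05 rad of its stop), mains rocker on (past 0.34 of 0.4 rad), green start key latched in (past 5.8 of 7 mm), red stop key out (past 5.5 of 7 mm), and butter, cutter ring and jar upright within 25 mm of where they stood (all of step 3 and value of joint stop_key above 0.0055 m and distance of each of cutter, butter, turmeric from where it was at the start of the episode below 0.025 m and angle between each of cutter, butter, turmeric's own z axis and vertical below 0.1 rad); the robot touches nothing.
It fails at once if the cutter ring is lifted, tipped or moved more than 25 mm (distance of cutter from where it was at the start of the episode above 0.025 m or angle between cutter's own z axis and vertical above 0.3 rad).
It fails at once if the butter is lifted, tipped or moved more than 25 mm (distance of butter from where it was at the start of the episode above 0.025 m or angle between butter's own z axis and vertical above 0.3 rad).
It fails at once if the yellow-capped jar is lifted, tipped or moved more than 25 mm (distance of turmeric from where it was at the start of the episode above 0.025 m or angle between turmeric's own z axis and vertical above 0.3 rad).
It fails at once if the sheeter or its switch plates are pressed with the arm or the gripper's body instead of the fingertips (over 10 N) (contact force between the arm and sheeter above 10 N or contact force between the arm and mains_plate above 10 N or contact force between the arm and starter_plate above 10 N).
It also fails if it takes over 42 s, if anything falls off the work surface, if the arm or the gripper's body presses on something with over 40 N, if the wrist force passes 120 N, or if a joint passes its speed limit or range.

## Working session

There is one attempt and no reset: what is moved stays moved. The work goes in short steps, Python scripts to look and compute and a tool call to move; the robot and the scene stay as the last step left them, time stands still between calls to the robot, and variables do not carry over. Pictures are saved under pics/ and viewed, at most 10 in all, crops included, and the job is handed in when it is done.

Besides the shell and the picture viewer there is one more tool, called after "Emit:" in YAML: its name, and indented under it one key for each argument. arm_command: Moves the arm, as the interface text tells. Its arguments: {"type":"object","properties":{"deltas":{"type":"array"},"newtons":{"type":"number"}},"required":["deltas"]}

```bash
mkdir -p pics; cat > h.py <<'E'
import numpy as np, cv2
from rig import status, imaging, order
def grab(n):
    p=imaging.camera_params(n); im,d=imaging.camera(n)
    return im,d,np.array(p["intrinsics"]),np.array(p["camera_from_world"])
def cloud(d,K,T):
    v,u=np.mgrid[:480,:640]
    c=np.stack([(u-K[0,2])/K[0,0]*d,-(v-K[1,2])/K[1,1]*d,-d,np.ones_like(d)],-1)
    return (c@np.linalg.inv(T).T)[...,:3]
E
python3 - <<'E'
from h import *
o=status.get_obs(); print(o["position"],o["tool_rot"],o["grip_width"],o["time"])
for n in("top","side"):
    im,d,K,T=grab(n); cv2.imwrite(f"pics/{n}.png",im[...,::-1]); np.savez(n,im=im,d=d,K=K,T=T); print(n,K.round(1).tolist(),np.linalg.inv(T).round(3).tolist(),(d>0).mean())
E
```

```text
[ 0.25286171 -0.57078522  0.22157052] [ 9.78367621e-01  2.06871139e-01 -2.37353386e-05 -1.06329540e-03] 0.08699820290495733 0.0
top [[589.6, 0.0, 326.4], [0.0, 589.6, 241.9], [0.0, 0.0, 1.0]] [[-0.087, 0.973, -0.214, 0.374], [-0.996, -0.084, 0.024, 0.082], [0.005, 0.215, 0.977, 0.968], [0.0, 0.0, 0.0, 1.0]] 0.996025390625
side [[573.0, 0.0, 310.3], [0.0, 573.0, 242.1], [0.0, 0.0, 1.0]] [[0.957, 0.128, -0.26, 0.325], [-0.289, 0.381, -0.878, -0.719], [-0.013, 0.916, 0.401, 0.505], [0.0, 0.0, 0.0, 1.0]] 0.996015625
```

View pics/top.png

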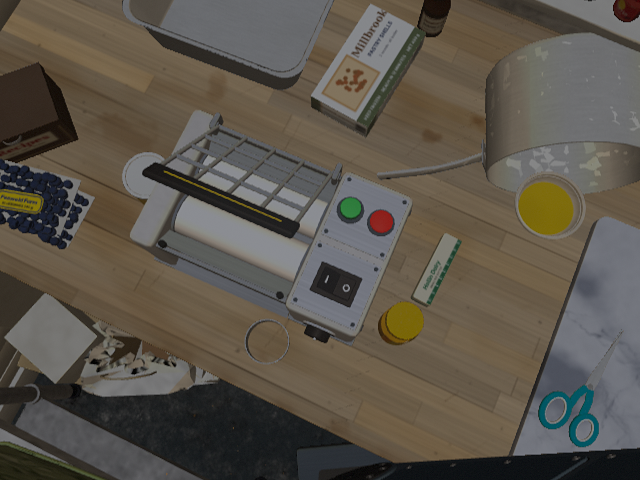

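View pics/side.png

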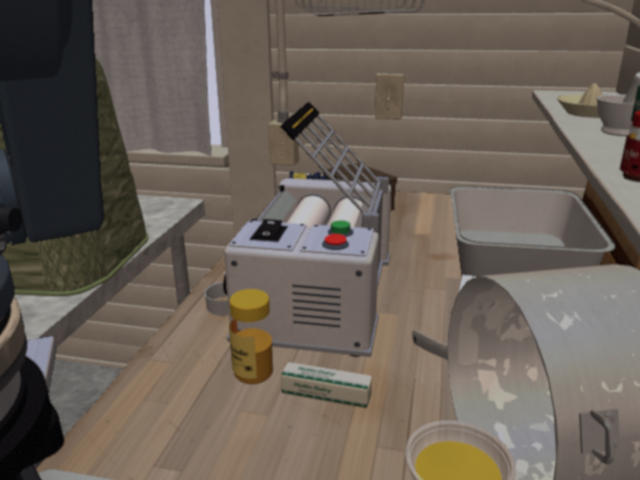

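Top view: the guard is raised, with its black bar running from (150,172) to (297,230). The green key is at (350,209) and red at (382,222). The rocker is at (336,284) with its bar half at about (326,279), so the mains plate is at the front. The side view shows the same layout.

```bash
python3 - <<'E'
from h import *
z=np.load("top.npz"); im,d,K,T=[z[k] for k in("im","d","K","T")]
P=cloud(d,K,T); hsv=cv2.cvtColor(im,cv2.COLOR_RGB2HSV); H,S,V=cv2.split(hsv)
def blob(m,box):
    x0,y0,x1,y1=box; k=np.zeros_like(m,bool); k[y0:y1,x0:x1]=1; return m&k
M={"green":blob((H>45)&(H<85)&(S>120),(330,190,370,230)),
"red":blob(((H<8)|(H>172))&(S>140),(360,200,400,240)),
"rocker":blob((V<70),(308,258,364,308)),
"yellowline":blob((H>18)&(H<35)&(S>120),(140,155,305,245)),
"bar":blob((V<60),(140,155,305,245)),
"jar":blob((H>18)&(H<35)&(S>150),(370,290,430,350))}
R={}
for n,m in M.items():
    v,u=np.nonzero(m); p=P[m]; R[n]=np.median(p,0); print(n,len(v),u.mean().round(1),v.mean().round(1),"med",R[n].round(4),"mean",p.mean(0).round(4),"ptp",np.ptp(p,axis=0).round(3))
g,r=R["green"],R["red"]; y=(g-r)[:2]; L=np.linalg.norm(y); y/=L; x=np.array([y[1],-y[0]]); print("sep",L,"yaw",np.arctan2(x[1],x[0]))
b=P[M["yellowline"]]; bb=b-b.mean(0); print("bar dir",np.linalg.svd(bb)[2][0])
# rel. sheeter frame: green at (sx, y=-135+23)
k=R["rocker"]; print("rocker-green in sheeter",(k-g)[:2]@x,(k-g)[:2]@y)
print("bar-green",(R["yellowline"]-g)[:2]@x,(R["yellowline"]-g)[:2]@y)
E
```

```text
green 351 350.1 207.5 med [0.59   0.0263 0.1881] mean [0.59   0.0263 0.188 ] ptp [0.029 0.028 0.011]
red 410 380.9 221.1 med [ 0.568  -0.014   0.1849] mean [ 0.5681 -0.0141  0.1847] ptp [0.032 0.031 0.015]
rocker 1318 335.4 284.1 med [0.4874 0.0559 0.1793] mean [0.4868 0.0558 0.1837] ptp [0.146 0.07  0.797]
yellowline 312 217.0 196.1 med [0.5833 0.1853 0.3171] mean [0.5853 0.1916 0.3036] ptp [0.31  0.287 0.967]
bar 2796 220.1 199.1 med [0.578  0.1846 0.3219] mean [0.5798 0.1852 0.3092] ptp [0.327 0.219 0.852]
jar 1374 401.9 322.4 med [ 0.433  -0.036   0.1241] mean [ 0.4328 -0.0362  0.117 ] ptp [0.088 0.161 0.974]
sep 0.045955709231297666 yaw -0.500001436376526
bar dir [-0.31213025 -0.47496404  0.82279029]
rocker-green in sheeter -0.10425981096546111 -0.0232277316065315
bar-green -0.08216081956777076 0.13629920349356467
```

Emit:
arm_command:
  deltas: [-1,0,0,-0.045,-0.1635,-1,0,0,-0.045,-0.1635,-1,0,0,-0.045,-0.1635,-1,0,0,-0.045,-0.1635,-1,0.05,-0.005,0,0,-1,0.05,-0.005,0,0,-1,0.05,-0.005,0,0,-1,0.05,-0.005,0,0,-1,0.05,-0.005,0,0,-1,0.05,-0.005,0,0,-1,0.05,-0.005,0,0,-1,0.05,-0.005,0,0]
  newtons: 20

```text
time: 1.6
position: [0.4099, -0.1995, 0.4022]
tool_rot: [0.86, 0.51, -0.0, -0.0]
ft_force: [0.8, -0.6, 0.2]
grip_width: 0.0005
grip_force: 0.0
```

```bash
python3 - <<'E'
from h import *
o=status.get_obs(); print(o["position"],o["tool_rot"],o["q"],o["ft_force"],o["grip_width"])
z=np.load("top.npz"); im,d,K,T=[z[k] for k in("im","d","K","T")]
P=cloud(d,K,T); V=im.max(2)
m=(V<75)&(P[...,2]>.25)&(P[...,2]<.36)
m[:150]=0;m[250:]=0;m[:,:140]=0;m[:,305:]=0
p=P[m]; g=np.array([.590,.0263]); X=np.array([.8776,-.4794]);Y=np.array([.4794,.8776])
q=np.c_[(p[:,:2]-g)@X,(p[:,:2]-g)@Y,p[:,2]]
print(np.percentile(q,[2,10,50,90,98],axis=0).round(4))
n=np.linalg.svd(q-q.mean(0),full_matrices=False)[2]; print(n)
E
```

```text
[ 0.40988572 -0.19950896  0.40223779] [ 8.60131766e-01  5.10071829e-01 -2.98885351e-05 -2.72122441e-04] [-6.99038392e-01  1.07895902e-01  1.55879715e+00  1.23834297e-04
  1.47543306e+00 -1.98790528e-01] [ 0.83483101 -0.57545302  0.16256783] 0.0005192041197591192
[[-0.0971  0.0397  0.2758]
 [-0.0959  0.0532  0.3096]
 [-0.0881  0.13    0.3221]
 [-0.0754  0.209   0.326 ]
 [-0.0494  0.221   0.3272]]
[[ 0.0116063   0.99981469 -0.0153583 ]
 [ 0.69874239 -0.01909635 -0.71511845]
 [ 0.71527922  0.00243162  0.69883455]]
```

Emit:
arm_command:
  deltas: [-1,0.052,-0.004,0,0,-1,0.052,-0.004,0,0,-1,0.052,-0.005,0,0,-1,0.052,-0.005,0,0,-1,0.052,-0.005,0,0,-1,0.052,-0.004,0,0,-1,0.051,-0.004,0,0,-1,0.051,-0.004,0,0,-1,0,0,0.02,0,-1,0,0,0.025,0,-1,0,0,0,0]

```text
time: 2.98
position: [0.5758, 0.1788, 0.3548]
tool_rot: [0.86, 0.51, -0.003, -0.001]
ft_force: [0.1, 0.1, 0.0]
grip_width: 0.0005
grip_force: 0.0
```

```bash
python3 - <<'E'
from h import *
o=status.get_obs(); g=np.array([.590,.0263]); X=np.array([.8776,-.4794]);Y=np.array([.4794,.8776])
p=o["position"]; print((p[:2]-g)@X,(p[:2]-g)@Y,p[2],o["ft_force"],o["q"])
im,d,K,T=grab("side"); cv2.imwrite("pics/s2.png",im[:300,150:550,::-1])
E
```

```text
-0.08557606245228237 0.12706087137408256 0.354799708085536 [0.11774391 0.13864386 0.02059498] [ 1.16016420e-01  3.81967167e-01  1.30722773e+00 -7.62895293e-05
  1.45898867e+00  6.15682106e-01]
```

View pics/s2.png

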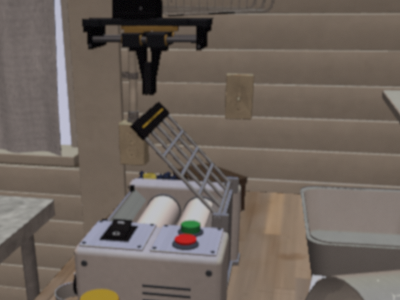

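Tip is at crop (149,93), directly above the bar at (150,120). I'll follow the guard's arc down.

Emit:
arm_command:
  deltas: [-1,0,0,0.02,0,-1,0,0,0.017,0,-1,0,-0.013,0.015,0,-1,0,-0.013,0.015,0,-1,0,-0.009,0.015,0,-1,0,-0.009,0.0155,0,-1,0,-0.006,0.017,0,-1,0,-0.006,0.017,0,-1,0,-0.002,0.015,0,-1,0,-0.002,0.014,0,-1,0,0,0.005,0,-1,0,0,0,0]

```text
time: 4.53
position: [0.5248, 0.2074, 0.1917]
tool_rot: [0.86, 0.51, -0.0, -0.0]
ft_force: [0.4, 0.4, 0.3]
grip_width: 0.0006
grip_force: 0.0
```

Emit:
arm_command:
  deltas: [-1,0,0,0.003,0,-1,0,0,0.001,0,-1,0,0,0,0]

```text
time: 4.9
position: [0.5253, 0.2076, 0.1889]
tool_rot: [0.86, 0.51, 0.001, 0.0]
ft_force: [-0.0, -0.4, 6.0]
grip_width: 0.0003
grip_force: 2.3
```

```bash
python3 - <<'E'
from h import *
im,d,K,T=grab("side"); cv2.imwrite("pics/s3.png",im[:300,150:550,::-1])
E
```

```text
(no output)
```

View pics/s3.png

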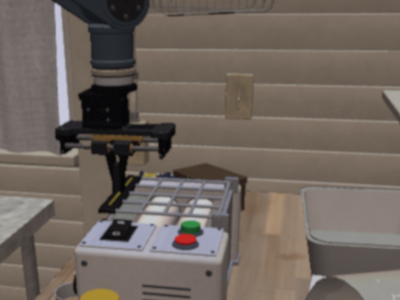

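The guard lies level at about (125,195), with 6 N at z = 0.189. I'll press slightly harder and hold, then raise.

Emit:
arm_command:
  deltas: [-1,0,0,0.003,0,-1,0,0,0,0,-1,0,0,0,0]

```text
time: 5.32
position: [0.5253, 0.2076, 0.1887]
tool_rot: [0.86, 0.51, 0.001, 0.001]
ft_force: [-4.4, -1.4, 20.1]
grip_width: 0.0007
grip_force: 10.3
```

Emit:
arm_command:
  deltas: [-1,0,0,-0.03,0,-1,0,0,-0.03,0,-1,0,0,0,0]

```text
time: 5.7
position: [0.5264, 0.208, 0.2471]
tool_rot: [0.86, 0.51, 0.003, 0.001]
ft_force: [-0.5, 0.5, -0.1]
grip_width: 0.0004
grip_force: 0.0
```

```bash
python3 - <<'E'
from h import *
o=status.get_obs(); X=np.array([.8776,-.4794]);Y=np.array([.4794,.8776]); g=np.array([.590,.0263])
p=o["position"]; print("rel green",(p[:2]-g)@X,(p[:2]-g)@Y,p)
k=np.array([.4874,.0559]); print("rel rocker",(p[:2]-k)@X,(p[:2]-k)@Y)
im,d,K,T=grab("top"); cv2.imwrite("pics/t2.png",cv2.resize(im[120:360,120:440,::-1],None,fx=2,fy=2,interpolation=cv2.INTER_CUBIC))
P=cloud(d,K,T); V=im.max(2)
m=(V<75)&(P[...,2]>.172)&(P[...,2]<.2); m[:,:310]=0; m[:,365:]=0; m[:258]=0; m[310:]=0
q=P[m]; q=np.c_[(q[:,:2]-k)@X,(q[:,:2]-k)@Y,q[:,2]]; print(len(q),np.percentile(q,[2,50,98],axis=0).round(4))
hi=q[q[:,2]>.184]; print(hi.mean(0) if len(hi) else None)
E
```

```text
rel green -0.14286476968801634 0.12894543136435319 [0.52643871 0.20795077 0.24714524]
rel rocker -0.03863276968801635 0.15215491136435316
1300 [[-0.0198 -0.0285  0.1745]
 [-0.0004  0.0004  0.1792]
 [ 0.0213  0.0284  0.1892]]
[0.00144205 0.0150096  0.1869808 ]
```

View pics/t2.png

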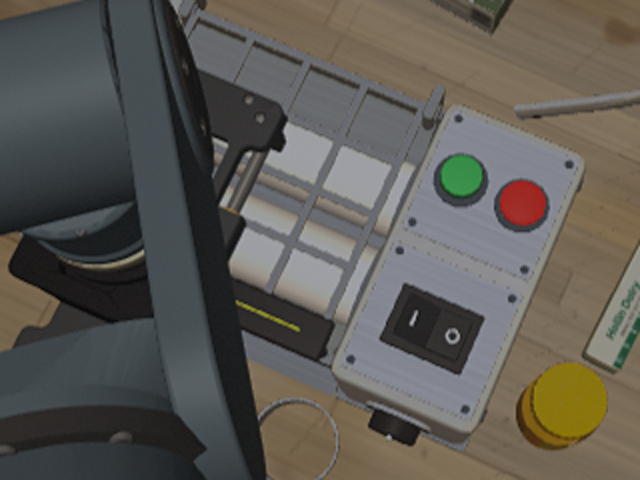

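The guard is level and its bar lies flat in front. The rocker is at crop (430,328) with the white-bar half on the left at (413,318), so I'll move over it and press.

Emit:
arm_command:
  deltas: [-1,-0.045,0.013,0,0,-1,-0.045,0.013,0,0,-1,-0.046,0.013,0,0,-1,0,0,0.02,0,-1,0,0,0.02,0,-1,0,0,0.006,0,-1,0,0,0.006,0,-1,0,0,0.006,0,-1,0,0,0.004,0,-1,0,0,0.004,0,-1,0,0,0,0]

```text
time: 7.12
position: [0.494, 0.0695, 0.1807]
tool_rot: [0.86, 0.51, 0.0, 0.0]
ft_force: [-2.7, 1.0, 11.6]
grip_width: 0.0004
grip_force: 6.3
```

Emit:
arm_command:
  deltas: [-1,0,0,-0.025,0,-1,0,0,-0.025,0,-1,0.004,0.052,0,0,-1,0.004,0.053,0,0,-1,0,0,0,0]

```text
time: 7.75
position: [0.5934, 0.0241, 0.2289]
tool_rot: [0.861, 0.509, 0.001, 0.002]
ft_force: [-1.0, 0.5, -0.9]
grip_width: 0.0003
grip_force: 0.0
```

```bash
python3 - <<'E'
from h import *
o=status.get_obs(); X=np.array([.8776,-.4794]);Y=np.array([.4794,.8776]); g=np.array([.590,.0263]); k=np.array([.4874,.0559])
p=o["position"]; print("rel green",(p[:2]-g)@X,(p[:2]-g)@Y,p)
im,d,K,T=grab("side")
P=cloud(d,K,T); V=im.max(2); R=np.stack([(P[...,:2]-k)@X,(P[...,:2]-k)@Y,P[...,2]],-1)
m=(V<75)&(abs(R[...,0])<.014)&(abs(R[...,1])<.026)&(R[...,2]<.2)&(R[...,2]>.17)
q=R[m]; 
for a in(-.016,0,.016):
    s=q[abs(q[:,1]-a)<.005]; print(a,len(s),np.median(s[:,2]) if len(s) else None)
cv2.imwrite("pics/s4.png",cv2.resize(im[130:290,200:400,::-1],None,fx=3,fy=3))
E
```

```text
rel green 0.004079777979342269 -0.0003317187744182515 [0.59342137 0.02405305 0.22889659]
-0.016 74 0.17752445319538382
0 16 0.1810487811249822
0.016 31 0.18078359869813204
```

View pics/s4.png

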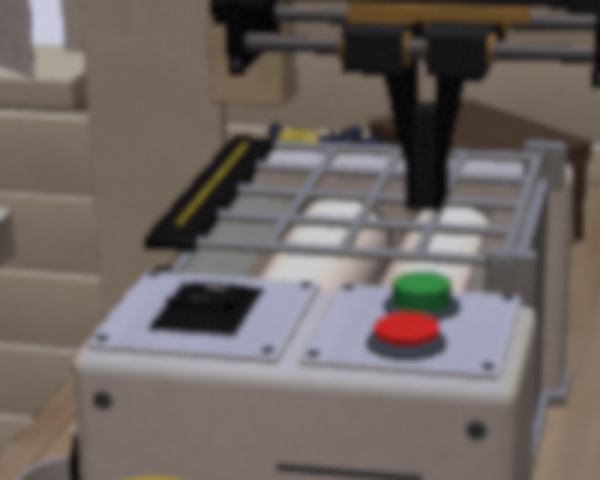

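The rocker's on half now measures 0.1808 m, which is the on level. The fingertips are above the green key, whose top is at crop (422,288). Pressing it now.

Emit:
arm_command:
  deltas: [-1,0,-0.002,0.02,0,-1,0,0,0.015,0,-1,0,0,0.005,0,-1,0,0,0.005,0,-1,0,0,0.004,0,-1,0,0,0.002,0,-1,0,0,0,0]

```text
time: 8.68
position: [0.5886, 0.0273, 0.1818]
tool_rot: [0.86, 0.51, 0.001, 0.001]
ft_force: [-6.1, 1.6, 17.6]
grip_width: 0.0008
grip_force: 9.0
```

Pressed to 0.1818 m with 17.6 N. Hold briefly, raise, and check.

Emit:
arm_command:
  deltas: [-1,0,0,0.001,0,-1,0,0,0,0,-1,0,0,-0.03,0,-1,0,0,-0.05,0,-1,0,0,-0.05,0,-1,0,0,0,0,-1,0,0,0,0]

```text
time: 9.55
position: [0.5878, 0.0272, 0.3067]
tool_rot: [0.86, 0.51, -0.0, 0.0]
ft_force: [-0.3, 0.1, -0.6]
grip_width: 0.0004
grip_force: 0.0
```

```bash
python3 - <<'E'
from h import *
o=status.get_obs(); print(o["position"],o["ft_force"])
X=np.array([.8776,-.4794]);Y=np.array([.4794,.8776]); g=np.array([.590,.0263])
im,d,K,T=grab("side"); P=cloud(d,K,T); H,S,V=cv2.split(cv2.cvtColor(im,cv2.COLOR_RGB2HSV))
R=np.stack([(P[...,:2]-g)@X,(P[...,:2]-g)@Y,P[...,2]],-1)
for n,y,c in(("green",0,(H>45)&(H<85)),("red",-.046,(H<8)|(H>172))):
    m=c&(S>100)&(np.hypot(R[...,0],R[...,1]-y)<.011)&(P[...,2]>.16); print(n,m.sum(),np.percentile(P[m][:,2],[50,80]))
# guard bar height and rocker
for n,c,w in(("on",(-.104,-.007),.005),("off",(-.104,-.039),.005),("bar",(-.145,.06),.012)):
    m=(V<75)&(abs(R[...,0]-c[0])<.012)&(abs(R[...,1]-c[1])<w)&(P[...,2]>.17); print(n,m.sum(),np.median(P[m][:,2]) if m.any() else None)
cv2.imwrite("pics/s5.png",cv2.resize(im[130:430,180:400,::-1],None,fx=2,fy=2))
E
```

```text
[0.58782091 0.02719781 0.30667735] [-0.29664348  0.09742988 -0.56289046]
green 43 [0.18165516 0.1822336 ]
red 97 [0.19258489 0.1931628 ]
on 28 0.18070767537219443
off 88 0.1856776155740014
bar 54 0.18893731859694687
```

View pics/s5.png

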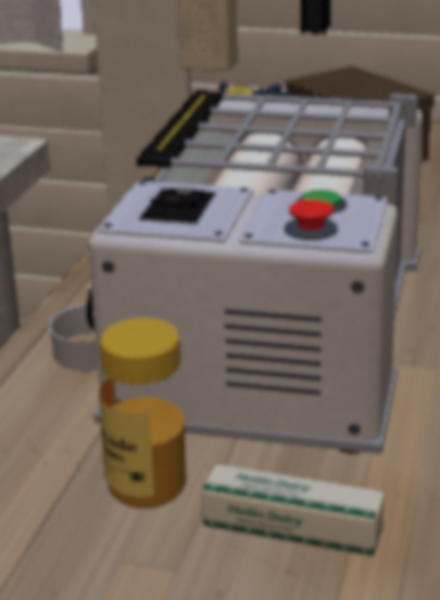

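Green reads 0.1817 m (in), red 0.1926 m (out), the rocker's on half is level, and the bar is at 0.189 m (shut). The bystanders are untouched and the gripper is clear.

```bash
python3 -c "
from rig import order; print(order.hand_in())"
```

```text
the job is handed in; nothing more can be done
None
```

The sheeter is started and the job is handed in: guard shut, mains on, green key latched in and red key out, in that order; the butter, cutter ring and jar were not touched; the hand-in did not report a verdict.

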